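# Turn the brush end for end in the sloping tool rack

### The arm

A 6-joint arm with a two-finger parallel gripper is mounted at the origin on a cart in front of the work surface, level with it; the furniture and walls round the work are solid. World frame = base frame: x ahead of the robot, y to its left, z up, the work surface at z = 0. Lengths are in mm, angles in rad, forces in N, time in s.
With the tool pointing down it reaches from about 275 to 750 mm from the base axis. Payload 10.2 kg.
Tool frame: the origin (TCP) lies at the very end of the fingers, on their centre line; the grasp point (between the pads) lies behind it (ctrl.grasp_offset is the z of the grasp point in the tool frame, in mm); z points along the fingers, y is the direction in which the jaws open and shut (so a half turn about z gives the same grasp; the last joint's range is limited). The gripper opens to 85 mm and grips with 20 to 120 N. Pads are 22 mm wide; open, the fingers measure 114 mm over their backs; the gripper's body (76 mm by 85 mm) begins 54 mm behind the grasp point. The pads swing forward as they close: fully open they stand 13 mm farther back than shut.
Start: joints at [-1.497, 0.313, 1.498, -0, 1.331, -0.223], TCP at [153.529, -502.056, 231.294] pointing down, gripper open.
Joint ranges: [-2.94, 2.94], [-0.97, 2.17], [0.19, 2.56], [-1.23, 4.37], [0.02, 3.11], [-2.88, 2.88]. Speed limits (rad/s): [2.39, 2.39, 3.01, 3.14, 3.14, 3.14].

### API

Orientations are given as a unit quaternion [w, x, y, z].
In Python, from rig import ctrl, capture, job gives the robot as it stands. The module is installed in compiled form; this text tells all that it offers.
- The arm moves only by the tool move_arm, never from a script. Its argument "series" is a list of rows, each a list of 7 numbers: the turn, a rotation vector about the tool's x, y, z in rad, then the shift along the tool's x, y, z in cm, then the opening, from 0 (shut) to 1 (fully open). A call has 1 to 5 rows; each row is the pose to reach, as a shift and turn from the pose measured when the call began, along the tool's axes at that moment; what a row does not reach only later rows make up. A row lasts 1/12 s, in which the tool goes at most 41.7 mm and 7.16 degrees, less where a joint would pass 70% of its speed; a pose out of reach is approached as far as the arm can. A call with a gripper value outside its range is refused whole. The fingers move at their own pace and stop on an object; "grip_force" is the grip in N (left out, the last holds). Time passes only in rows, so rows that repeat a pose let the fingers close. It gives the time, the measured TCP pose, the force and the opening at its end, in the units of the state.
- ctrl.sense(): the state, without advancing time (a new reading comes with each control period).
- capture(name): name is "side" or "top" or "wrist"; returns a dict with "frame" (400x640x3 uint8, red, green, blue), "mtx" (3x3 intrinsics, pixels), "R" (3x3) and "t" (3): a world point X has camera coordinates R X + t. Camera axes: x right, y down, z forward; pixel columns grow to the right and rows downward; lengths in mm; the calibration is good to about 2 mm. A picture is of the moment at which its call begins. There is no depth.
- job.finish_job(): hands the job in, once; it reports no verdict.
The state is a dict: "time_s": time; "joints": joint angles; "dq": joint speeds; "tau": joint torques, N m; "eef_pos": TCP position; "ee_rot": TCP orientation; "force": force on the tool from outside, world axes, zero at the start; "wrist_torque": the same for the moment, N m; "grip_width": opening from 0.0 (shut) to 1.0 (fully open).
Only numpy, scipy, OpenCV 4.12 (cv2) and the standard library are available. Lean on these libraries where they do the work, as an engineer would, in place of code of your own. Each camera call takes 0.05 s, during which the arm holds its last target.

### The job

The flat brush has been put into the sloping bench rack the wrong way round, standing on its bristles. Draw it out, lay it flat on the bench top and let go, then take it by its other end and slide it handle-first, fully home, back into its own sleeve, so that its bristles point up and out as the blade of the screwdriver beside it does. Leave the screwdriver in its sleeve and do not push the other things about.

Things in the scene. Friction and masses are not known exactly. Their poses are not given: they have to be found in the camera images.
- rack: Fixed metal rack: base plate 150 x 160 x 8 mm, carrying two parallel sleeves (centres at y = +37 and -37 mm). Origin: centre of the base's underside, on the bench; z up, x towards the side where the sleeves open (roughly the robot's right). Both rise at 30 degrees from horizontal: their axis is (0.866, 0, 0.5) in the rack frame. One holds the brush, the other the screwdriver, varying by run.
- left_foot (a point): Foot of the sleeve on the rack's +y side: mid-width, at the closed end wall, 5.5 mm above the sleeve's floor (half the brush's thickness). Axes are the rack's. The sleeve is a closed rectangular tube, 38 mm wide (y) by 31 mm high inside, walls 3 mm, 95 mm deep along its axis.
- left_mouth (a point): Open mouth of that sleeve, 95 mm up the axis from left_foot, 5.5 mm above its floor. A narrow tongue (18 mm wide, 3 mm thick) carries the floor on for 53 mm past the mouth; otherwise there is free room below and beside a tool past the mouth.
- left_top (a point): Point in the air 198 mm (the brush's length) up the axis from left_foot: where the upper end of the brush comes when fully home. (A fixed gantry beam crosses high over the bench, along world y: front face at world x = 0.57, lower edge 0.55 m above the bench. Keep wrist and forearm in front of it or below it.)
- right_foot (a point): As left_foot, for the sleeve at the rack's -y side.
- right_mouth (a point): As left_mouth, for the sleeve at the rack's -y side.
- right_top (a point): As left_top, for the sleeve at the rack's -y side.
- brush_mid (a point): Flat brush, wooden handle, 198 x 31 x 11 mm, 0.04 kg; its centre. Axes: x from handle to bristles, y across, z through the thickness. Along x: rounded handle -99 to -9 mm (16 mm wide at -49, 12 at -94), shoulder -10 to +41 mm (widens to 26 mm), ferrule and bristles +41 to +99 mm (31 mm wide). Centre of mass near x = +32. Starts bristle end at a sleeve's foot; 103 mm of the handle stands out.
- brush_handle_end (a point): Middle of the free end of the brush's handle, 99 mm from brush_mid.
- brush_bristle_end (a point): Middle of the brush's bristle end, 99 mm from brush_mid.
- driver_mid (a point): Centre of the screwdriver that stands in the other sleeve, handle down (198 mm long, handle 27 mm thick and 90 mm long inside the sleeve, thin steel shank 6 mm thick pointing up and out). x runs from handle to blade. Not to be moved.
- tape_mid (a point): Centre of a brown tape roll lying flat, 104 mm across, 45 mm high; a fixed bystander.
- plier_mid (a point): Centre of a pair of pliers lying flat on the bench, 153 x 50 x 13 mm, long along its x; a fixed bystander.
- marker_mid (a point): Centre of a black marker pen lying on the bench, 128 mm long (its x), 15 mm thick; a loose bystander.
- nozzle_mid (a point): Centre of a copper welding nozzle standing on the bench, 24 mm across, 32 mm high; a loose bystander.
Things that resemble listed ones, but are neither listed nor needed, are in the scene too. There is more than one size of the part that bears brush_mid; the job needs the larger.

How it is judged (in metres and radians):
On the way:
1. the brush lies flat on the bench top, let go (height (world z) of each of brush_mid, brush_handle_end, brush_bristle_end below 0.02 m and contact force between each of the fingers, the arm and brush below 0.05 N), for 0.2 s.
At the end, for the whole second after the job is handed in: The brush is at rest and released in the sleeve that it came from, handle down: the handle's end within 25 mm of the sleeve's foot point and the bristle end within 60 mm of the sleeve's top point. The screwdriver is in the other sleeve, within 30 mm of where it was (((distance between brush_handle_end and left_foot below 0.025 m and distance between brush_bristle_end and left_top below 0.06 m) or (distance between brush_handle_end and right_foot below 0.025 m and distance between brush_bristle_end and right_top below 0.06 m)) and distance of driver_mid from where it was at the start of the episode below 0.03 m and linear speed of brush below 0.02 m/s and contact force between each of the fingers, the arm and brush below 0.05 N); the robot touches nothing.
It fails at once if the screwdriver is moved more than 30 mm (distance of driver_mid from where it was at the start of the episode above 0.03 m).
It fails at once if the marker pen or the nozzle is moved more than 40 mm (distance of any of marker_mid, nozzle_mid from where it was at the start of the episode above 0.04 m).
It also fails if it takes over 56 s, if anything falls off the work surface, if the arm or the gripper's body presses on something with over 40 N, if the wrist force passes 120 N, or if a joint passes its speed limit or range.

## Working session

There is one attempt and no reset: what is moved stays moved. The work goes in short steps, Python scripts to look and compute and a tool call to move; the robot and the scene stay as the last step left them, time stands still between calls to the robot, and variables do not carry over. Pictures are saved under pics/ and viewed, and the job is handed in when it is done.

Besides the shell and the picture viewer there is one more tool, called after ">>>" as name([rows], argument=value, ...), one row to a line, values as JSON. move_arm: Moves the arm, as the interface text tells. Its arguments: {"type":"object","properties":{"series":{"type":"array","items":{"type":"array","items":{"type":"number"}}},"grip_force":{"type":"number"}},"required":["series"]}

```bash
mkdir -p pics; ls
python3 - <<'E'
from rig import ctrl, capture, job
import cv2
s=ctrl.sense();print(s, ctrl.grasp_offset)
for n in ["side","top","wrist"]:
    c=capture(n); cv2.imwrite(f"pics/{n}0.png",c["frame"][:,:,::-1]); print(n,c["mtx"].tolist(),c["R"].tolist(),c["t"])
E
```

```text
pics
{'time_s': 0.0, 'joints': array([-1.49740894e+00,  3.13442631e-01,  1.49845104e+00,  2.29087377e-05,
        1.33096183e+00, -2.23390887e-01]), 'dq': array([-0.00168242, -0.00097885, -0.00027975, -0.00072063, -0.00050385,
       -0.00121993]), 'tau': array([-1.00289275e-03, -4.12261891e+01, -2.59745389e+01, -2.23380748e-04,
        4.12964364e-03, -1.04607957e-05]), 'eef_pos': array([ 153.51103297, -501.79192777,  230.73358358]), 'ee_rot': array([-6.28811508e-04,  9.89010725e-01,  1.47842439e-01,  5.84067516e-05]), 'force': array([-0.14283837,  0.70656499, -0.10462224]), 'wrist_torque': array([0.01111707, 0.02067175, 0.01189499]), 'grip_width': 0.9956312159403607} -18.700000000000003
side [[442.2566527676227, 0.0, 321.94880779457094], [0.0, 442.2566527676227, 205.75427636094932], [0.0, 0.0, 1.0]] [[-0.9476239549583843, -0.31893479114001655, -0.01701290655661888], [-0.2005972352701382, 0.6357767913118308, -0.7453513405308999], [0.24853488525960904, -0.7029000431282578, -0.6664547547878147]] [ 513.34953037  242.14010599 1242.28200938]
top [[476.4522676676936, 0.0, 318.87631543118346], [0.0, 476.4522676676936, 202.31580362514683], [0.0, 0.0, 1.0]] [[-0.027713127036890307, -0.9995521979231276, -0.011286550264886102], [-0.9886459971229725, 0.029075395849806177, -0.1474235860671581], [0.1476857303958676, 0.007072834171793784, -0.9890090495310028]] [ -53.97394802  553.05192354 1297.67625721]
wrist [[328.22176572877004, 0.0, 322.4725020261266], [0.0, 328.22176572877004, 203.2487359906985], [0.0, 0.0, 1.0]] [[0.29221796480840456, -0.9563497798117238, -0.0019389938895353934], [-0.9225571827006587, -0.28242550771393454, 0.2629145816419314], [-0.2519859235962585, -0.07503953122585466, -0.9648171656136446]] [-524.85870864  -34.17692632  379.92684091]
```

View pics/side0.png

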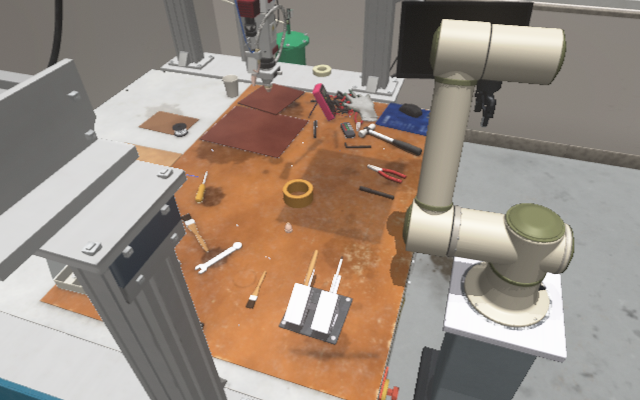

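View pics/top0.png

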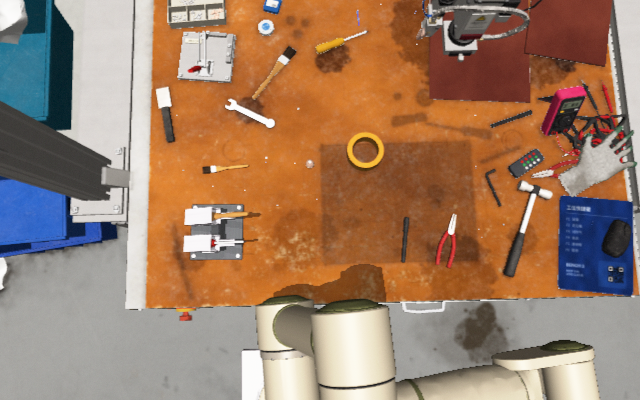

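View pics/wrist0.png

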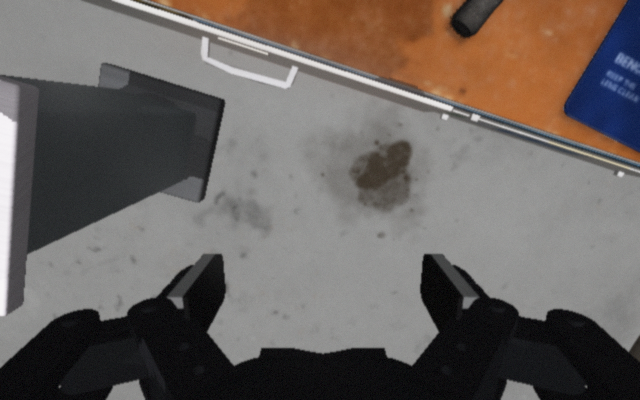

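```bash
cat > h.py <<'E'
import numpy as np, cv2
from rig import ctrl, capture, job
from scipy.spatial.transform import Rotation as Rn
def ray(c,px):
    d=c["R"].T@np.linalg.solve(c["mtx"],[px[0],px[1],1.]); o=-c["R"].T@c["t"]; return o,d/np.linalg.norm(d)
def onz(c,px,z):
    o,d=ray(c,px); return o+d*(z-o[2])/d[2]
def proj(c,X):
    p=c["mtx"]@(c["R"]@np.asarray(X,float)+c["t"]); return p[:2]/p[2]
def tri(c1,p1,c2,p2):
    o1,d1=ray(c1,p1);o2,d2=ray(c2,p2)
    A=np.stack([d1,-d2],1); s=np.linalg.lstsq(A,o2-o1,rcond=None)[0]
    a=o1+d1*s[0];b=o2+d2*s[1]; return (a+b)/2,np.linalg.norm(a-b)
def pose():
    s=ctrl.sense(); q=s["ee_rot"]; return s["eef_pos"],Rn.from_quat([q[1],q[2],q[3],q[0]]),s
def crop(c,x0,y0,x1,y1,k,fn):
    cv2.imwrite("pics/"+fn,cv2.resize(c["frame"][y0:y1,x0:x1,::-1],None,fx=k,fy=k,interpolation=cv2.INTER_CUBIC))
E
python3 - <<'E'
from h import *
c=capture("top"); crop(c,170,140,330,260,5,"tz.png")
c=capture("side"); crop(c,230,210,390,350,4,"sz.png")
E
```

```text
(no output)
```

View pics/tz.png

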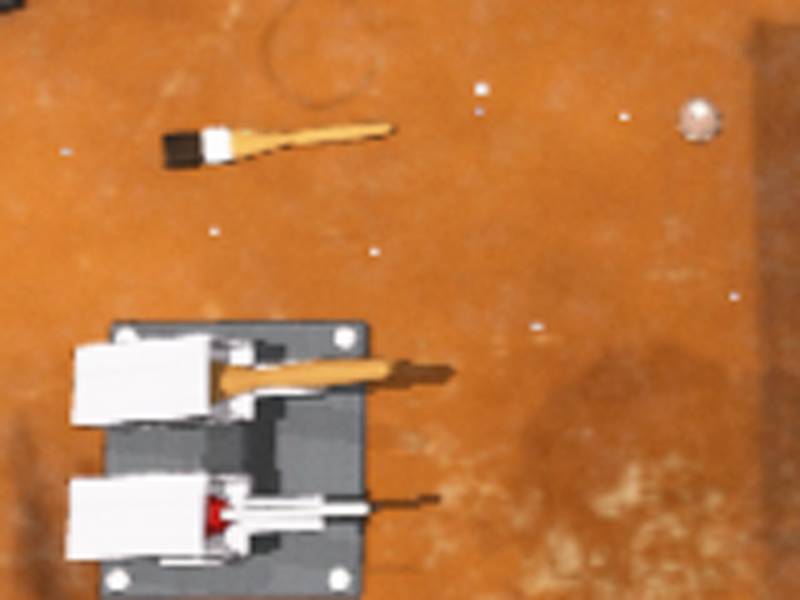

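View pics/sz.png

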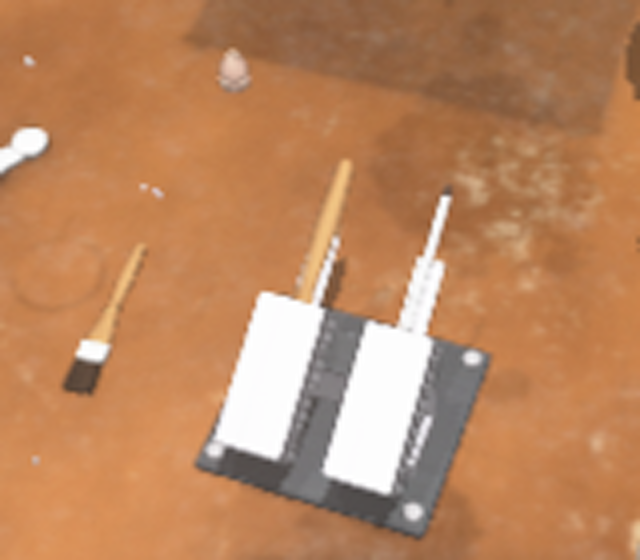

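Run:
```python
from h import *
t=capture("top"); s=capture("side")
for n,p in dict(TL=(112,322),TR=(368,322),s1=(126,333),s2=(345,337),s3=(117,580),s4=(339,580)).items():
    q=(170+p[0]/5,140+p[1]/5); print(n,onz(t,q,8).round(1))
for n,p in dict(back=(214,451),b2=(413,511),b3=(473,357)).items():
    q=(230+p[0]/4,210+p[1]/4); print('side',n,onz(s,q,8).round(1))
def T(a,b): return tri(t,(170+a[0]/5,140+a[1]/5),s,(230+b[0]/4,210+b[1]/4))
print('handle end',T((389,370),(346,162)))
print('driver tip',T((367,508),(448,190)))
print('sleeve top corners far-mouth',T((210,337),(263,293)),T((213,413),(324,309)))
print('near-mouth',T((203,474),(364,322)),T((208,552),(432,337)))
print('far back',T((76,347),(217,446)),T((72,423),(280,460)))
crop(t,170,170,270,270,6,"tz2.png")
print('nozzle',onz(t,(170+700/5,140+120/5),25), 'small brush', onz(t,(170+395/5,140+130/5),5), onz(t,(170+165/5,140+150/5),5))
```

```text
TL [560.8 295.4   8. ]
TR [556.5 147.5   8. ]
s1 [554.2 287.3   8. ]
s2 [548.1 160.8   8. ]
s3 [412.6 290.9   8. ]
s4 [409.  164.6   8. ]
side back [551.5 289.6   8. ]
side b2 [412.9 291.5   8. ]
side b3 [409.5 164.4   8. ]
handle end (array([514.51904801, 117.59514423, 122.76607055]), np.float64(2.1188245687597136))
driver tip (array([440.43472478, 127.83166131, 131.05571385]), np.float64(0.5444491666395357))
sleeve top corners far-mouth (array([538.44327508, 218.73697572,  93.72296688]), np.float64(0.9418294464302932)) (array([496.98264268, 217.2853311 ,  91.63234895]), np.float64(0.11783730435231046))
near-mouth (array([465.81965949, 221.93189046,  95.6751565 ]), np.float64(3.98540652690199)) (array([422.65725259, 218.98988263,  94.32028636]), np.float64(0.7084553547573801))
far back (array([541.00534312, 305.81367621,  42.36477667]), np.float64(1.9397812615935923)) (array([497.56827311, 306.0114736 ,  47.35281158]), np.float64(2.0649529635213586))
nozzle [665.80402223 -47.18798304  25.        ] small brush [669.89558411 131.70142182   5.        ] [662.01624186 266.37967741   5.        ]
```

View pics/tz2.png

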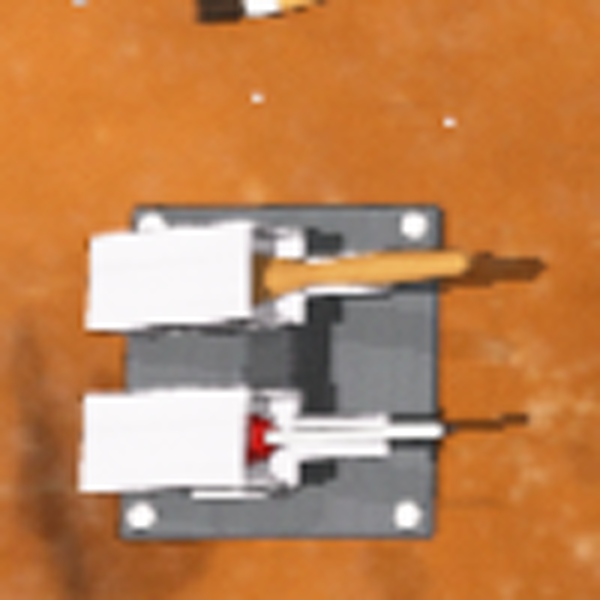

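```bash
cat >> h.py <<'E'
th=np.arctan2(-0.031,0.9995)
RZ=Rn.from_euler('z',th).as_matrix()
yr=RZ@[1,0,0]; xr=RZ@[0,-1,0]; Z=np.array([0,0,1.])
a=0.8660254*xr+0.5*Z; n=-0.5*xr+0.8660254*Z
mouth=np.array([517.3,203.8,68.0]); foot=mouth-95*a; top=mouth+103*a
Rin=Rn.from_matrix(np.stack([-a,yr,-n],1))
def down(yaw): # tool down with tool x at yaw
    x=np.array([np.cos(yaw),np.sin(yaw),0]); z=-Z; return Rn.from_matrix(np.stack([x,np.cross(z,x),z],1))
def goal(p,R):
    P,Q,s=pose(); r=(Q.inv()*R).as_rotvec(); d=Q.inv().apply(np.asarray(p)-P)/10
    print("t",round(s["time_s"],2),"turn",r.round(3),"shift cm",d.round(2),"|",np.rad2deg(np.linalg.norm(r)).round(1),"deg",(10*np.linalg.norm(d)).round(0),"mm; pos",P.round(1),"F",s["force"].round(1),"g",round(s["grip_width"],3),"q",s["joints"].round(2))
E
python3 - <<'E'
from h import *
print(a,n,foot,top)
t=capture("top"); print('tape',onz(t,(365,150),45),'marker',onz(t,(406,218),8),onz(t,(404,261),8))
g=mouth+72*a-10*n; print(g)
goal(g+90*n,Rin)
E
```

```text
[-0.02684731 -0.86560916  0.5       ] [0.0155003  0.49975968 0.8660254 ] [519.85049422 286.03287007  20.5       ] [514.53472732 114.64225666 119.5       ]
tape [ 697.11864849 -205.03437851   45.        ] marker [ 503.53560466 -317.19417654    8.        ] [ 381.80378562 -304.90187234    8.        ]
[515.21199085 136.47854375  95.339746  ]
t 0.4 turn [-0.325 -0.454 -1.213] shift cm [ 54.71 -54.74   5.8 ] | 76.5 deg 776.0 mm; pos [ 153.5 -502.   231.2] F [-0.4  0.1 -0.3] g 1.002 q [-1.5   0.31  1.5  -0.    1.33 -0.22]
```

>>> move_arm([
  [-0.32, -0.45, -1.21, 54.7, -54.7, 5.8, 0.5],
  [-0.32, -0.45, -1.21, 54.7, -54.7, 5.8, 0.5],
  [-0.32, -0.45, -1.21, 54.7, -54.7, 5.8, 0.5],
  [-0.32, -0.45, -1.21, 54.7, -54.7, 5.8, 0.5],
  [-0.32, -0.45, -1.21, 54.7, -54.7, 5.8, 0.5],
])

```text
time_s: 0.82
eef_pos: [251.4, -316.9, 215.7]
ee_rot: [0.09, 0.899, 0.419, -0.093]
force: [2.2, 0.2, -0.0]
grip_width: 0.499
```

```bash
cat > pre.py <<'E'
from h import *
goal(mouth+72*a+80*n,Rin)
E
python3 pre.py
```

```text
t 0.82 turn [-0.171 -0.241 -0.64 ] shift cm [ 54.5  -11.42 -10.22] | 40.4 deg 566.0 mm; pos [ 251.4 -316.9  215.7] F [ 2.2  0.2 -0. ] g 0.499 q [-1.07 -0.    1.94 -0.23  1.05 -0.27]
```

>>> move_arm([
  [-0.17, -0.24, -0.64, 54.5, -11.4, -10.2, 0.5],
  [-0.17, -0.24, -0.64, 54.5, -11.4, -10.2, 0.5],
  [-0.17, -0.24, -0.64, 54.5, -11.4, -10.2, 0.5],
  [-0.17, -0.24, -0.64, 54.5, -11.4, -10.2, 0.5],
  [-0.17, -0.24, -0.64, 54.5, -11.4, -10.2, 0.5],
])

```text
time_s: 1.23
eef_pos: [346.7, -138.5, 201.0]
ee_rot: [0.169, 0.727, 0.642, -0.174]
force: [0.4, -1.0, 0.5]
grip_width: 0.499
```

```bash
python3 pre.py
```

```text
t 1.23 turn [-0.022 -0.034 -0.088] shift cm [ 31.26  13.02 -13.16] | 5.5 deg 363.0 mm; pos [ 346.7 -138.5  201. ] F [ 0.4 -1.   0.5] g 0.499 q [-0.39 -0.    2.04 -0.55  1.02  0.02]
```

>>> move_arm([
  [-0.02, -0.03, -0.09, 31.3, 13.0, -13.2, 0.5],
  [-0.02, -0.03, -0.09, 31.3, 13.0, -13.2, 0.5],
  [-0.02, -0.03, -0.09, 31.3, 13.0, -13.2, 0.5],
  [-0.02, -0.03, -0.09, 31.3, 13.0, -13.2, 0.5],
  [-0.02, -0.03, -0.09, 31.3, 13.0, -13.2, 0.5],
])

```text
time_s: 1.65
eef_pos: [443.7, 45.8, 184.9]
ee_rot: [0.178, 0.693, 0.673, -0.185]
force: [0.8, -1.6, 0.3]
grip_width: 0.5
```

```bash
python3 pre.py
```

```text
t 1.65 turn [-0.002 -0.004  0.003] shift cm [12.53  6.89 -5.85] | 0.3 deg 154.0 mm; pos [443.7  45.8 184.9] F [ 0.8 -1.6  0.3] g 0.5 q [ 0.12  0.3   1.74 -0.55  1.24  0.37]
```

>>> move_arm([
  [0, 0, 0, 12.5, 6.9, -5.9, 0.5],
  [0, 0, 0, 12.5, 6.9, -5.9, 0.5],
  [0, 0, 0, 12.5, 6.9, -5.9, 0.5],
  [0, 0, 0, 12.5, 6.9, -5.9, 0.5],
  [0, 0, 0, 12.5, 6.9, -5.9, 0.5],
])

```text
time_s: 2.07
eef_pos: [518.1, 185.6, 172.3]
ee_rot: [0.178, 0.692, 0.675, -0.185]
force: [0.4, -0.3, -0.3]
grip_width: 0.504
```

Run:
```python
from h import *
goal(mouth+72*a-10*n,Rin)
c=capture("wrist"); cv2.imwrite("pics/w1.png",c["frame"][:,:,::-1])
for k in (53,72,103): print(k,proj(c,mouth+k*a))
t=capture("top");crop(t,170,140,330,260,5,"t1.png")
```

```text
t 2.07 turn [ 0.    -0.005  0.006] shift cm [-0.45 -0.14  9.12] | 0.4 deg 91.0 mm; pos [518.1 185.6 172.3] F [ 0.4 -0.3 -0.3] g 0.504 q [ 0.35  0.57  1.35 -0.48  1.44  0.49]
53 [320.15889241 189.38861881]
72 [320.05060067 215.31623335]
103 [319.88329872 255.37229292]
```

View pics/w1.png

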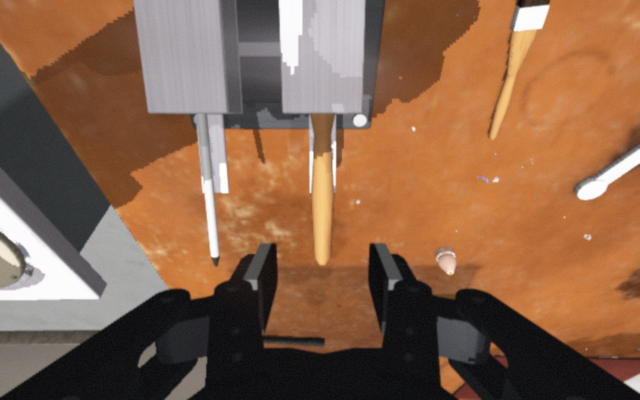

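>>> move_arm([
  [0, -0.005, 0.006, -0.4, -0.1, 4.0, 0.5],
  [0, -0.005, 0.006, -0.4, -0.1, 7.0, 0.5],
  [0, -0.005, 0.006, -0.4, -0.1, 9.1, 0.5],
  [0, -0.005, 0.006, -0.4, -0.1, 9.1, 0.5],
  [0, -0.005, 0.006, -0.4, -0.1, 9.1, 0.0],
], grip_force=40)

```text
time_s: 2.58
eef_pos: [513.7, 132.4, 96.8]
ee_rot: [0.18, 0.695, 0.671, -0.187]
force: [1.2, 0.6, 0.2]
grip_width: 0.374
```

>>> move_arm([
  [0, 0, 0, 0, 0, 0, 0],
  [0, 0, 0, 0, 0, 0, 0],
  [0, 0, 0, 0, 0, 0, 0],
  [0, 0, 0, 0, 0, 0, 0],
])

```text
time_s: 2.92
eef_pos: [514.5, 132.7, 98.4]
ee_rot: [0.181, 0.695, 0.671, -0.186]
force: [0.2, -0.3, 6.7]
grip_width: 0.141
```

Run:
```python
from h import *
goal(mouth+(72+130)*a-10*n+3*n,Rin)
c=capture("wrist"); cv2.imwrite("pics/w2.png",c["frame"][:,:,::-1])
```

```text
t 2.92 turn [-0.     0.002 -0.004] shift cm [-12.51   0.11  -0.19] | 0.3 deg 125.0 mm; pos [514.5 132.7  98.4] F [ 0.2 -0.3  6.7] g 0.141 q [ 0.26  0.61  1.52 -0.53  1.23  0.53]
```

View pics/w2.png

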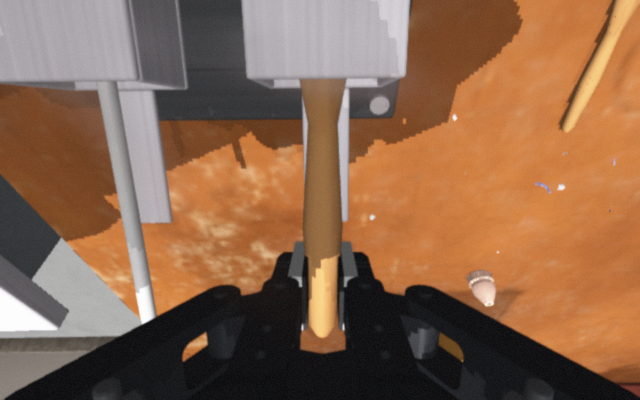

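>>> move_arm([
  [0, 0, 0, -2.0, 0, -0.2, 0],
  [0, 0, 0, -4.0, 0, -0.3, 0],
  [0, 0, 0, -7.0, 0, -0.3, 0],
  [0, 0, 0, -10.0, 0, -0.3, 0],
  [0, 0, 0, -13.0, 0, -0.3, 0],
])

```text
time_s: 3.38
eef_pos: [510.5, 21.2, 167.4]
ee_rot: [0.181, 0.694, 0.671, -0.186]
force: [1.0, -1.0, -1.1]
grip_width: 0.139
```

Run:
```python
from h import *
goal([470,60,200],down(np.pi/2))
c=capture("wrist"); cv2.imwrite("pics/w3.png",c["frame"][:,:,::-1])
```

```text
t 3.38 turn [-0.007  0.526 -0.033] shift cm [ 1.59 -4.17 -4.7 ] | 30.2 deg 65.0 mm; pos [510.5  21.2 167.4] F [ 1.  -1.  -1.1] g 0.139 q [ 0.06  0.43  1.6  -0.56  1.22  0.32]
```

View pics/w3.png

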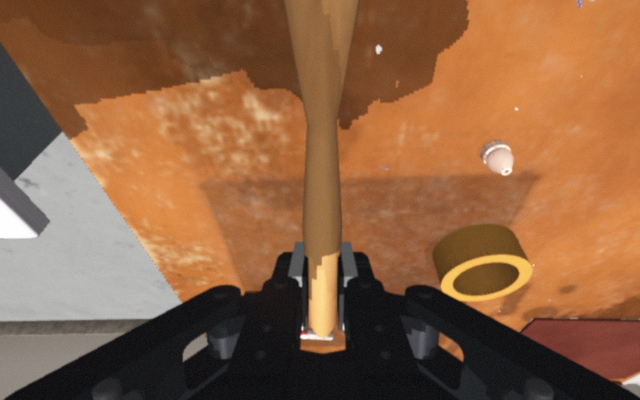

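```bash
cat > lay.py <<'E'
from h import *
goal([400,-10,200],down(0))
E
python3 lay.py
```

```text
t 3.43 turn [0.409 0.414 1.494] shift cm [ -4.25 -11.01  -1.01] | 91.9 deg 118.0 mm; pos [511.4  17.6 170.5] F [ 3.  -3.1  2.3] g 0.144 q [ 0.06  0.43  1.6  -0.56  1.22  0.32]
```

Run:
```python
from h import *
goal([490,-60,230],down(0))
```

```text
t 3.43 turn [0.409 0.414 1.494] shift cm [-9.77 -1.82 -1.21] | 91.9 deg 100.0 mm; pos [511.4  17.6 170.5] F [ 3.  -3.1  2.3] g 0.144 q [ 0.06  0.43  1.6  -0.56  1.22  0.32]
```

>>> move_arm([
  [0.41, 0.41, 1.49, -9.8, -1.8, -1.2, 0],
  [0.41, 0.41, 1.49, -9.8, -1.8, -1.2, 0],
  [0.41, 0.41, 1.49, -9.8, -1.8, -1.2, 0],
  [0.41, 0.41, 1.49, -9.8, -1.8, -1.2, 0],
  [0.41, 0.41, 1.49, -9.8, -1.8, -1.2, 0],
])

```text
time_s: 3.85
eef_pos: [490.4, -60.9, 231.7]
ee_rot: [0.119, 0.884, 0.436, -0.121]
force: [-0.2, 0.3, -1.1]
grip_width: 0.138
```

```bash
python3 lay.py
```

```text
t 3.85 turn [0.247 0.252 0.907] shift cm [ -0.57 -10.57   2.39] | 55.7 deg 108.0 mm; pos [490.4 -60.9 231.7] F [-0.2  0.3 -1.1] g 0.138 q [-0.19  0.31  1.54 -0.34  1.36  0.55]
```

>>> move_arm([
  [0.25, 0.25, 0.91, 0, -2, 0, 0],
  [0.25, 0.25, 0.91, -0.6, -4, 1, 0],
  [0.25, 0.25, 0.91, -0.6, -7, 2, 0],
  [0.25, 0.25, 0.91, -0.6, -10.6, 2.4, 0],
  [0.25, 0.25, 0.91, -0.6, -10.6, 2.4, 0],
])

```text
time_s: 4.27
eef_pos: [395.2, -7.0, 198.5]
ee_rot: [0.042, 0.985, 0.163, -0.049]
force: [0.5, -0.6, 0.3]
grip_width: 0.139
```

```bash
python3 lay.py
```

```text
t 4.27 turn [0.085 0.098 0.328] shift cm [ 0.35  0.45 -0.16] | 20.2 deg 6.0 mm; pos [395.2  -7.  198.5] F [ 0.5 -0.6  0.3] g 0.139 q [-0.24  0.11  1.85 -0.12  1.24  1.05]
```

>>> move_arm([
  [0.085, 0.098, 0.328, 0.4, 0.4, 0, 0],
  [0.085, 0.098, 0.328, 0.4, 0.4, 0, 0],
  [0.085, 0.098, 0.328, 0.4, 0.4, 0, 0],
  [0.085, 0.098, 0.328, 0.4, 0.4, 0, 0],
])

```text
time_s: 4.6
eef_pos: [400.0, -9.6, 198.9]
ee_rot: [-0.001, 1.0, -0.002, 0.001]
force: [-0.3, -1.2, -0.1]
grip_width: 0.139
```

Run:
```python
from h import *
goal([400,-10,60],down(0))
c=capture("wrist"); cv2.imwrite("pics/w4.png",c["frame"][:,:,::-1])
c=capture("side"); crop(c,200,120,400,270,4,"s4.png")
```

```text
t 4.6 turn [-0.001 -0.002 -0.004] shift cm [-0.03  0.05 13.89] | 0.3 deg 139.0 mm; pos [400.   -9.6 198.9] F [-0.3 -1.2 -0.1] g 0.139 q [-0.32  0.06  1.89  0.    1.19  1.25]
```

View pics/w4.png

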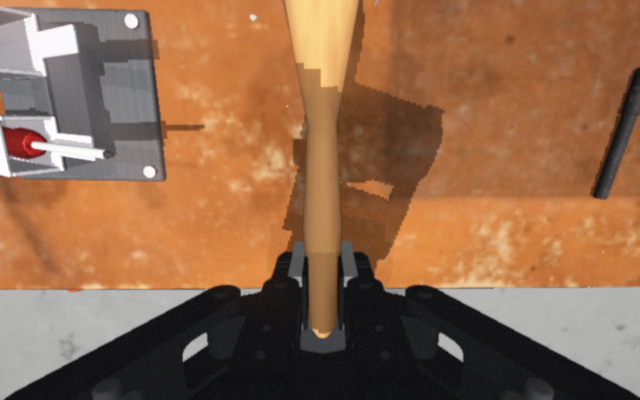

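View pics/s4.png

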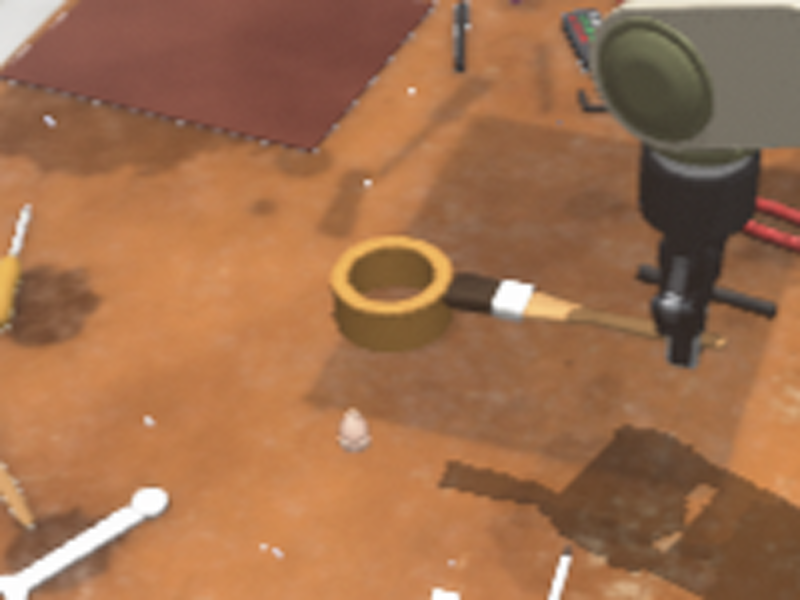

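Run:
```python
from h import *
c=capture("side")
for p in [(448,292),(513,300),(570,309),(722,342),(683,362)]:
    q=(200+p[0]/4,120+p[1]/4); o,d=ray(c,q); k=(-10-o[1])/d[1]; print((o+k*d).round(1))
```

```text
[571.  -10.  211.1]
[522.6 -10.  216. ]
[481.2 -10.  218.4]
[373.8 -10.  216.6]
[399.5 -10.  191.2]
```

>>> move_arm([
  [0, 0, 0, 0, 0, 4, 0],
  [0, 0, 0, 0, 0, 8, 0],
  [0, 0, 0, 0, 0, 12, 0],
  [0, 0, 0, 0, 0, 16, 0],
  [0, 0, 0, 0, 0, 18, 0],
])

```text
time_s: 5.17
eef_pos: [398.6, -8.6, 15.2]
ee_rot: [-0.0, 1.0, 0.003, -0.002]
force: [0.3, -0.5, -0.9]
grip_width: 0.134
```

>>> move_arm([
  [0, 0, 0, 0, 0, 0.5, 0],
  [0, 0, 0, 0, 0, 1.0, 0],
  [0, 0, 0, 0, 0, 1.3, 0],
  [0, 0, 0, 0, 0, 1.3, 0],
])

```text
time_s: 5.5
eef_pos: [399.3, -8.6, 2.8]
ee_rot: [0.0, 1.0, 0.004, -0.002]
force: [0.3, 0.0, 0.1]
grip_width: 0.135
```

>>> move_arm([
  [0, 0, 0, 0, 0, 0, 0.5],
  [0, 0, 0, 0, 0, 0, 0.5],
  [0, 0, 0, 0, 0, 0, 0.5],
  [0, 0, 0, 0, 0, 0, 0.5],
  [0, 0, 0, 0, 0, 0, 0.5],
])

```text
time_s: 5.92
eef_pos: [399.4, -8.7, 3.1]
ee_rot: [0.0, 1.0, 0.004, -0.001]
force: [-0.1, -0.0, 0.3]
grip_width: 0.498
```

>>> move_arm([
  [0, 0, 0, 0, 0, -3, 0.5],
  [0, 0, 0, 0, 0, -7, 0.5],
  [0, 0, 0, 0, 0, -11, 0.5],
  [0, 0, 0, 0, 0, -15, 0.5],
  [0, 0, 0, 0, 0, -17, 0.5],
])

```text
time_s: 6.33
eef_pos: [400.9, -8.9, 177.5]
ee_rot: [0.001, 1.0, 0.004, 0.001]
force: [1.7, -0.2, 0.7]
grip_width: 0.5
```

Run:
```python
from h import *
goal([540,-10,160],down(np.pi))
c=capture("wrist"); cv2.imwrite("pics/w5.png",c["frame"][:,:,::-1])
c=capture("side"); crop(c,200,120,400,270,4,"s5.png")
c=capture("top"); crop(c,240,140,400,260,5,"t5.png")
```

```text
t 6.33 turn [ 0.004  0.004 -3.134] shift cm [13.9   0.21  1.79] | 179.6 deg 140.0 mm; pos [400.9  -8.9 177.5] F [ 1.7 -0.2  0.7] g 0.5 q [-0.32  0.09  1.92 -0.    1.12  1.25]
```

View pics/s5.png

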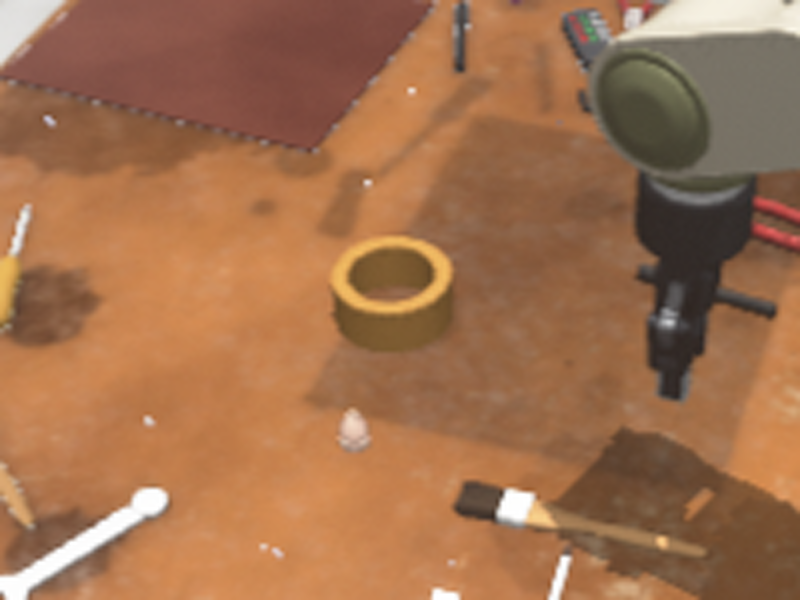

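View pics/t5.png

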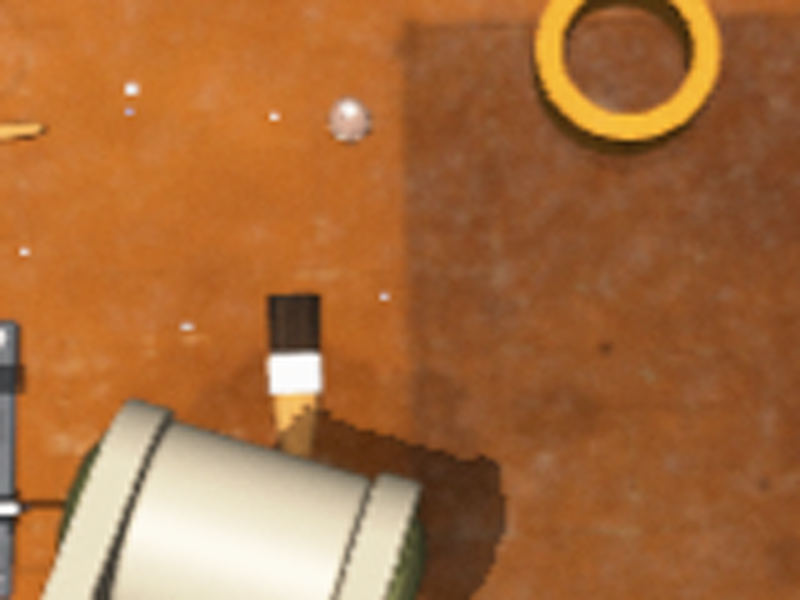

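View pics/w5.png

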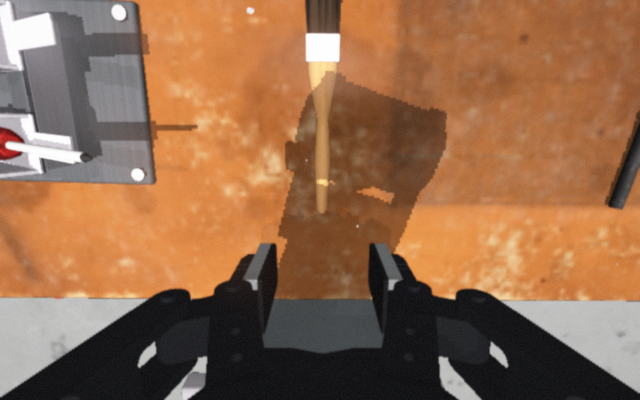

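Run:
```python
from h import *
t=capture("top"); w=capture("wrist"); s=capture("side")
f=lambda p:(240+p[0]/5,140+p[1]/5)
for p in [(294,295),(295,352),(296,394)]: print('top',onz(t,f(p),9).round(1))
print('wrist handle end',onz(w,(322,213),5).round(1),'ferrule',onz(w,(322.5,34),11).round(1),onz(w,(322,60),9).round(1))
print('side', onz(s,(200+458/4,120+498/4),5).round(1),onz(s,(200+706/4,120+551/4),5).round(1))
goal([540,-10,160],down(np.pi))
```

```text
top [567.4 -12.    9. ]
top [534.2 -11.8   9. ]
top [510.  -11.9   9. ]
wrist handle end [371.1  -8.7   5. ] ferrule [531.1  -8.   11. ] [511.1  -7.7   9. ]
side [568.   -5.1   5. ] [370.9 -10.4   5. ]
t 6.63 turn [-8.000e-03 -1.000e-03 -3.134e+00] shift cm [14.08  0.26  1.12] | 179.6 deg 141.0 mm; pos [399.3  -8.5 172. ] F [ 0.5  0.2 -0.5] g 0.499 q [-0.32  0.1   1.93 -0.    1.12  1.25]
```

>>> move_arm([
  [0, 0, -0.12, 4, 0, 0, 0.6],
  [0, 0, -0.24, 8, 0, 0, 0.6],
  [0, 0, -0.36, 12, 0, 0, 0.6],
  [0, 0, -0.48, 14, 0, 0, 0.6],
  [0, 0, -0.62, 14, 0, 0, 0.6],
])

```text
time_s: 7.05
eef_pos: [541.6, -7.5, 168.8]
ee_rot: [-0.002, 0.953, 0.304, -0.003]
force: [-0.3, 0.7, 0.4]
grip_width: 0.6
```

>>> move_arm([
  [0, 0, -0.12, 0, 0, 0, 0.6],
  [0, 0, -0.24, 0, 0, 0, 0.6],
  [0, 0, -0.36, 0, 0, 0, 0.6],
  [0, 0, -0.48, 0, 0, 0, 0.6],
  [0, 0, -0.62, 0, 0, 0, 0.6],
])

```text
time_s: 7.47
eef_pos: [541.1, -7.4, 167.0]
ee_rot: [-0.004, 0.817, 0.577, -0.004]
force: [-0.5, -0.4, -0.3]
grip_width: 0.601
```

>>> move_arm([
  [0, 0, -0.12, 0, 0, 0, 0.6],
  [0, 0, -0.24, 0, 0, 0, 0.6],
  [0, 0, -0.36, 0, 0, 0, 0.6],
  [0, 0, -0.48, 0, 0, 0, 0.6],
  [0, 0, -0.62, 0, 0, 0, 0.6],
])

```text
time_s: 7.88
eef_pos: [540.5, -7.3, 165.2]
ee_rot: [-0.006, 0.606, 0.796, -0.003]
force: [-0.6, 0.5, -0.2]
grip_width: 0.6
```

>>> move_arm([
  [0, 0, -0.12, 0, 0, 0, 0.6],
  [0, 0, -0.24, 0, 0, 0, 0.6],
  [0, 0, -0.36, 0, 0, 0, 0.6],
  [0, 0, -0.48, 0, 0, 0, 0.6],
  [0, 0, -0.62, 0, 0, 0, 0.6],
])

```text
time_s: 8.3
eef_pos: [540.0, -7.2, 163.5]
ee_rot: [-0.008, 0.338, 0.941, -0.001]
force: [0.5, 0.6, -0.8]
grip_width: 0.598
```

Run:
```python
from h import *
goal([538,-9,100],down(np.pi))
```

```text
t 8.3 turn [-0.003 -0.017 -0.69 ] shift cm [-0.06 -0.21  6.35] | 39.6 deg 64.0 mm; pos [540.   -7.2 163.5] F [ 0.5  0.6 -0.8] g 0.598 q [-0.23  0.42  1.54 -0.    1.21 -1.11]
```

>>> move_arm([
  [0, -0.01, -0.12, 0, -0.2, 1, 0.6],
  [0, -0.01, -0.24, 0, -0.2, 3, 0.6],
  [0, -0.01, -0.36, 0, -0.2, 5, 0.6],
  [0, -0.01, -0.5, 0, -0.2, 6.3, 0.6],
  [0, -0.017, -0.69, 0, -0.2, 6.3, 0.6],
])

```text
time_s: 8.72
eef_pos: [535.4, -8.2, 96.1]
ee_rot: [-0.006, 0.037, 0.999, -0.0]
force: [0.9, 0.6, -0.1]
grip_width: 0.6
```

Run:
```python
from h import *
goal([538,-9,30],down(np.pi))
c=capture("wrist"); cv2.imwrite("pics/w6.png",c["frame"][:,:,::-1])
```

```text
t 8.72 turn [-0.001 -0.011 -0.074] shift cm [-0.34 -0.06  6.61] | 4.3 deg 66.0 mm; pos [535.4  -8.2  96.1] F [ 0.9  0.6 -0.1] g 0.6 q [-0.23  0.49  1.63 -0.    1.04 -1.73]
```

View pics/w6.png

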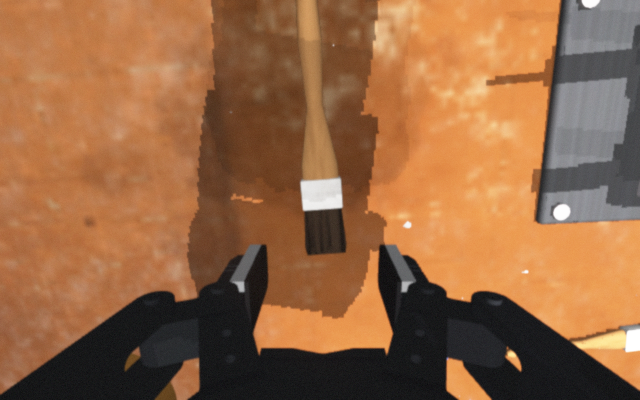

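>>> move_arm([
  [0, -0.01, -0.074, -0.3, -0.1, 2, 0.6],
  [0, -0.01, -0.074, -0.3, -0.1, 5, 0.6],
  [0, -0.01, -0.074, -0.4, -0.1, 7, 0.6],
  [0, -0.01, -0.074, -0.4, -0.1, 8.5, 0.6],
  [0, -0.01, -0.074, -0.4, -0.1, 9.2, 0.6],
])

```text
time_s: 9.18
eef_pos: [537.6, -9.3, 2.7]
ee_rot: [-0.002, -0.002, 1.0, 0.0]
force: [-0.4, -0.1, 0.3]
grip_width: 0.6
```

Run:
```python
from h import *
goal([538,-9,1],down(np.pi))
c=capture("wrist"); cv2.imwrite("pics/w7.png",c["frame"][:,:,::-1])
```

```text
t 9.18 turn [ 0.    -0.004  0.004] shift cm [-0.04  0.03  0.17] | 0.3 deg 2.0 mm; pos [537.6  -9.3   2.7] F [-0.4 -0.1  0.3] g 0.6 q [-0.23  0.63  1.68 -0.    0.83 -1.81]
```

View pics/w7.png

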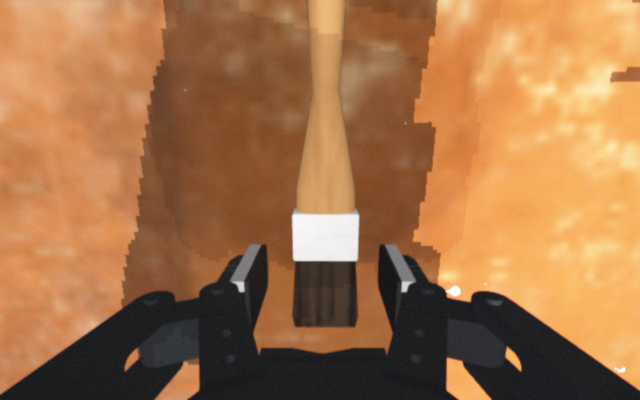

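Well centred on the bristles (cols 293–357, jaws 265–380). Close at a lower speed toward the table, with TCP at about 2 mm.

>>> move_arm([
  [0, 0, 0, 0, 0, 0.1, 0.3],
  [0, 0, 0, 0, 0, 0.1, 0.2],
  [0, 0, 0, 0, 0, 0.1, 0.2],
  [0, 0, 0, 0, 0, 0.1, 0.2],
  [0, 0, 0, 0, 0, 0.1, 0.2],
], grip_force=50)

```text
time_s: 9.65
eef_pos: [537.9, -9.4, 2.2]
ee_rot: [-0.001, -0.002, 1.0, -0.0]
force: [0.4, -0.2, -0.5]
grip_width: 0.342
```

Run:
```python
from h import *
goal([538,-9,100],down(np.pi))
```

```text
t 9.65 turn [-0.    -0.003  0.005] shift cm [ 0.02  0.03 -9.78] | 0.3 deg 98.0 mm; pos [537.9  -9.4   2.2] F [ 0.4 -0.2 -0.5] g 0.342 q [-0.23  0.63  1.68 -0.    0.83 -1.81]
```

>>> move_arm([
  [0, 0, 0, 0, 0, 0, 0],
  [0, 0, 0, 0, 0, 0, 0],
  [0, 0, 0, 0, 0, -1, 0],
  [0, 0, 0, 0, 0, -4, 0],
  [0, 0, 0, 0, 0, -7, 0],
])

```text
time_s: 10.07
eef_pos: [537.5, -9.2, 73.1]
ee_rot: [-0.002, -0.002, 1.0, 0.0]
force: [0.4, 0.3, -0.6]
grip_width: 0.345
```

>>> move_arm([
  [0, 0, 0, 0, 0, -4, 0],
  [0, 0, 0, 0, 0, -7, 0],
  [0, 0, 0, 0, 0, -9, 0],
  [0, 0, 0, 0, 0, -9, 0],
])

```text
time_s: 10.4
eef_pos: [539.7, -9.6, 168.4]
ee_rot: [0.002, -0.002, 1.0, -0.001]
force: [1.1, -0.9, -0.6]
grip_width: 0.344
```

Run:
```python
from h import *
goal(mouth+250*a+6*n,Rin)
c=capture("wrist"); cv2.imwrite("pics/w8.png",c["frame"][:,:,::-1])
c=capture("side"); crop(c,200,120,400,270,4,"s8.png")
for p in [mouth+250*a]: print(p)
```

```text
t 10.4 turn [ 0.421 -0.401  1.566] shift cm [ 2.89  0.01 -2.99] | 95.7 deg 42.0 mm; pos [539.7  -9.6 168.4] F [ 1.1 -0.9 -0.6] g 0.344 q [-0.23  0.4   1.55 -0.    1.19 -1.81]
[510.58817311 -12.60228966 193.        ]
```

View pics/w8.png

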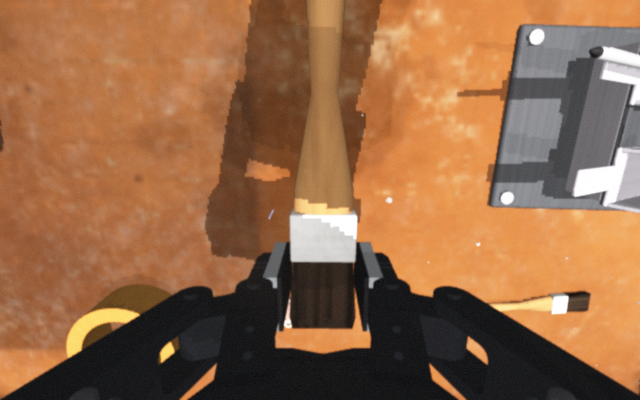

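View pics/s8.png

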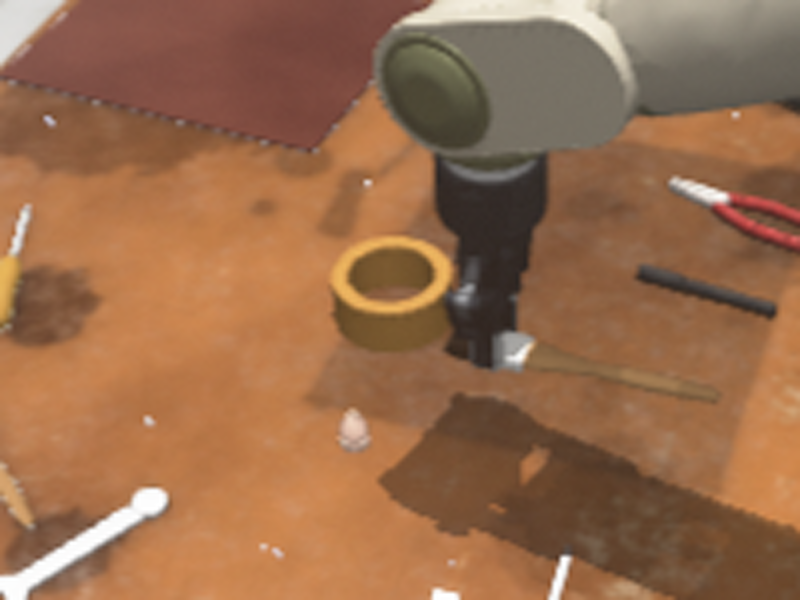

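Run:
```python
from h import *
goal([512,-60,230],Rin)
```

```text
t 10.5 turn [ 0.417 -0.408  1.567] shift cm [ 2.63 -5.07 -6.62] | 95.8 deg 87.0 mm; pos [537.9  -9.2 163.7] F [-0.1  0.4 -2. ] g 0.343 q [-0.23  0.4   1.55 -0.    1.19 -1.81]
```

>>> move_arm([
  [0.42, -0.41, 1.57, 2.6, -5.1, -6.6, 0],
  [0.42, -0.41, 1.57, 2.6, -5.1, -6.6, 0],
  [0.42, -0.41, 1.57, 2.6, -5.1, -6.6, 0],
  [0.42, -0.41, 1.57, 2.6, -5.1, -6.6, 0],
  [0.42, -0.41, 1.57, 2.6, -5.1, -6.6, 0],
])

```text
time_s: 10.92
eef_pos: [511.7, -60.8, 229.1]
ee_rot: [0.073, 0.289, 0.951, -0.078]
force: [-0.9, -0.3, -0.4]
grip_width: 0.349
```

```bash
cat > pi.py <<'E'
from h import *
goal([512,-60,230],Rin)
E
python3 pi.py
```

```text
t 10.92 turn [ 0.258 -0.255  0.975] shift cm [ 0.    0.07 -0.1 ] | 59.6 deg 1.0 mm; pos [511.7 -60.8 229.1] F [-0.9 -0.3 -0.4] g 0.349 q [-0.27  0.24  1.62 -0.18  1.15 -1.19]
```

>>> move_arm([
  [0.26, -0.255, 0.975, 0, 0.1, 0, 0],
  [0.26, -0.255, 0.975, 0, 0.1, 0, 0],
  [0.26, -0.255, 0.975, 0, 0.1, 0, 0],
  [0.26, -0.255, 0.975, 0, 0.1, 0, 0],
  [0.26, -0.255, 0.975, 0, 0.1, 0, 0],
])

```text
time_s: 11.33
eef_pos: [511.6, -59.8, 227.6]
ee_rot: [0.141, 0.548, 0.811, -0.148]
force: [-0.2, -0.2, -0.6]
grip_width: 0.346
```

```bash
python3 pi.py
```

```text
t 11.33 turn [ 0.101 -0.102  0.392] shift cm [-0.13  0.01 -0.21] | 23.9 deg 2.0 mm; pos [511.6 -59.8 227.6] F [-0.2 -0.2 -0.6] g 0.346 q [-0.15  0.27  1.62 -0.43  1.15 -0.38]
```

>>> move_arm([
  [0.1, -0.1, 0.39, 0, 0, -0.2, 0],
  [0.1, -0.1, 0.39, 0, 0, -0.2, 0],
  [0.1, -0.1, 0.39, 0, 0, -0.2, 0],
  [0.1, -0.1, 0.39, 0, 0, -0.2, 0],
])

```text
time_s: 11.67
eef_pos: [510.9, -58.5, 227.5]
ee_rot: [0.179, 0.694, 0.671, -0.187]
force: [0.2, -0.2, -1.0]
grip_width: 0.347
```

Run:
```python
from h import *
goal(mouth+225*a+6*n,Rin)
c=capture("wrist"); cv2.imwrite("pics/w9.png",c["frame"][:,:,::-1])
c=capture("side"); crop(c,220,170,380,290,5,"s9.png")
```

```text
t 11.67 turn [-0.004 -0.    -0.002] shift cm [ 8.2  -0.19  0.1 ] | 0.2 deg 82.0 mm; pos [510.9 -58.5 227.5] F [ 0.2 -0.2 -1. ] g 0.347 q [-0.09  0.34  1.57 -0.55  1.26  0.12]
```

View pics/w9.png

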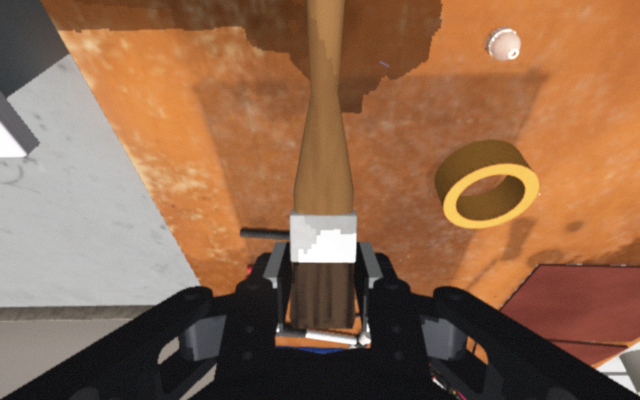

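View pics/s9.png

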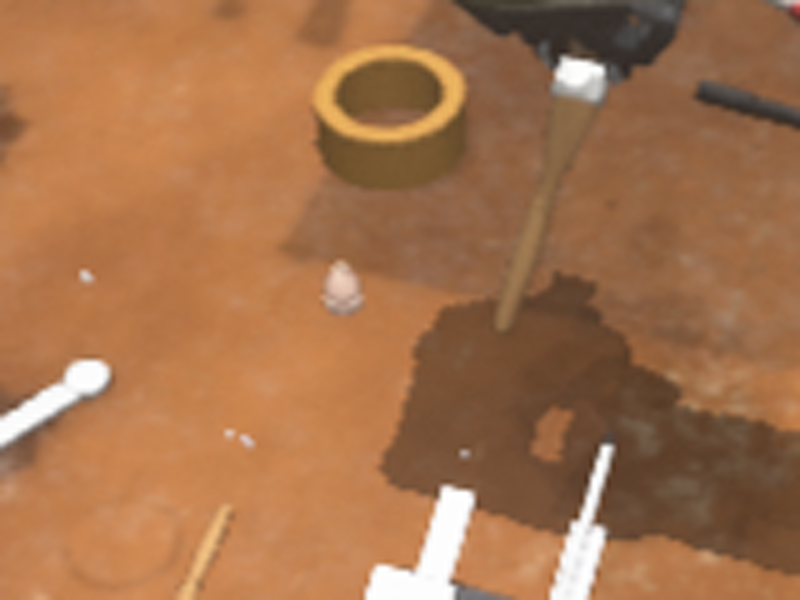

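>>> move_arm([
  [0, 0, 0, 3, -0.1, 0.1, 0],
  [0, 0, 0, 6, -0.2, 0.1, 0],
  [0, 0, 0, 8.2, -0.2, 0.1, 0],
  [0, 0, 0, 8.2, -0.2, 0.1, 0],
])

```text
time_s: 12.1
eef_pos: [509.7, 14.5, 182.9]
ee_rot: [0.176, 0.691, 0.676, -0.187]
force: [0.2, -0.6, -1.0]
grip_width: 0.342
```

Run:
```python
from h import *
goal(mouth+190*a+5*n,Rin)
P,Q,_=pose()
he=P+3.5*n-167*a
c=capture("side"); crop(c,250,190,370,300,6,"s10.png")
def cp(X): return ((proj(c,X)-[250,190])*6).round(0)
print('he',he,cp(he),'rel mouth along/n/y',(he-mouth)@a,(he-mouth)@n,(he-mouth)@yr)
print('mouth',cp(mouth),'tongue end floor corners',cp(mouth+53*a-5.5*n+9*yr),cp(mouth+53*a-5.5*n-9*yr))
t=capture("top"); crop(t,170,140,330,260,5,"t10.png")
def tp(X): return ((proj(t,X)-[170,140])*5).round(0)
print(tp(he),tp(mouth+53*a-5.5*n+9*yr),tp(mouth+53*a-5.5*n-9*yr))
```

```text
t 12.1 turn [-0.005 -0.003  0.011] shift cm [ 3.15  0.21 -0.01] | 0.7 deg 32.0 mm; pos [509.7  14.5 182.9] F [ 0.2 -0.6 -1. ] g 0.342 q [ 0.05  0.41  1.59 -0.55  1.25  0.28]
he [514.19052941 160.77948631 102.44544749] [372. 463.] rel mouth along/n/y 54.54515531548438 8.282516435269615 -1.7743143116954365
mouth [335. 582.] tongue end floor corners [355. 466.] [392. 476.]
[314. 376.] [329. 359.] [328. 392.]
```

View pics/s10.png

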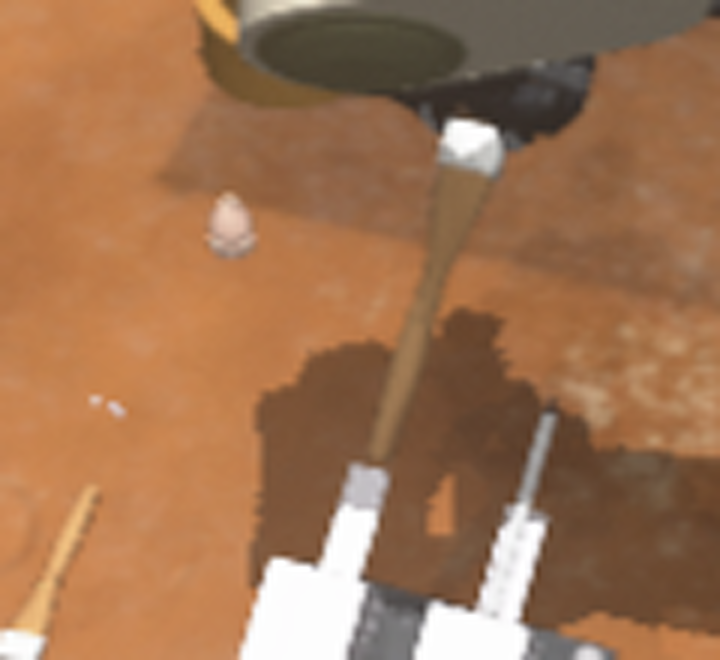

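View pics/t10.png

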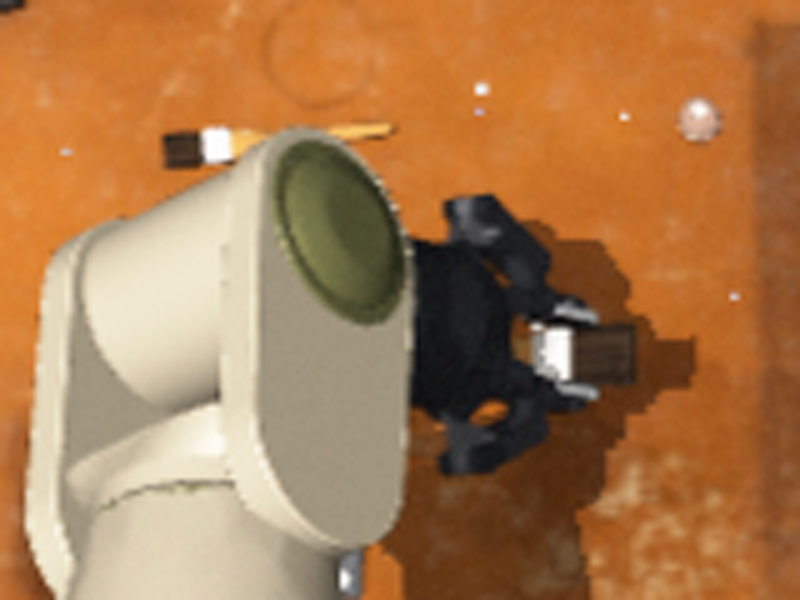

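>>> move_arm([
  [0, 0, 0.011, 0, 0.5, 0, 0],
  [0, 0, 0.011, 1.5, 0.5, 0, 0],
  [0, 0, 0.011, 3.2, 0.5, 0, 0],
  [0, 0, 0.011, 3.2, 0.5, 0, 0],
])

```text
time_s: 12.53
eef_pos: [516.3, 40.2, 168.5]
ee_rot: [0.178, 0.695, 0.671, -0.186]
force: [-0.3, 0.0, -0.8]
grip_width: 0.343
```

Run:
```python
from h import *
goal(mouth+72*a+5*n+3*yr,Rin)
c=capture("side"); crop(c,270,220,370,300,8,"s11.png")
c=capture("wrist"); cv2.imwrite("pics/w11.png",c["frame"][:,:,::-1])
```

```text
t 12.53 turn [-0.004 -0.003 -0.003] shift cm [11.98 -0.14  0.06] | 0.3 deg 120.0 mm; pos [516.3  40.2 168.5] F [-0.3  0.  -0.8] g 0.343 q [ 0.1   0.45  1.56 -0.55  1.25  0.34]
```

View pics/s11.png

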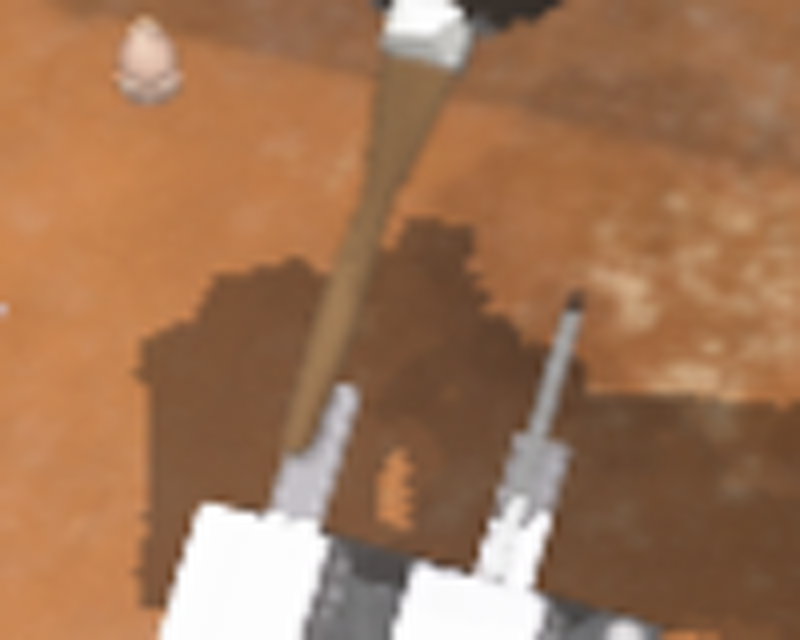

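View pics/w11.png

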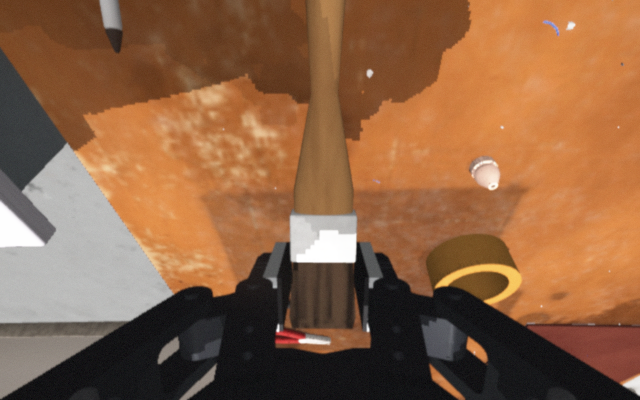

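>>> move_arm([
  [0, 0, 0, 0.5, -0.3, 0, 0],
  [0, 0, 0, 1.8, -0.3, 0, 0],
  [0, 0, 0, 3.2, -0.3, 0, 0],
  [0, 0, 0, 4.6, -0.3, 0, 0],
  [0, 0, 0, 6.0, -0.3, 0, 0],
])

```text
time_s: 13.05
eef_pos: [515.4, 92.5, 138.9]
ee_rot: [0.179, 0.695, 0.671, -0.186]
force: [-0.3, 0.0, 0.6]
grip_width: 0.34
```

Run:
```python
from h import *
goal(mouth+72*a+5*n,Rin)
c=capture("side"); crop(c,270,220,370,300,8,"s12.png")
c=capture("wrist"); cv2.imwrite("pics/w12.png",c["frame"][:,:,::-1])
```

```text
t 13.05 turn [-0.003 -0.002 -0.003] shift cm [ 5.99 -0.17  0.09] | 0.3 deg 60.0 mm; pos [515.4  92.5 138.9] F [-0.3  0.   0.6] g 0.34 q [ 0.19  0.52  1.54 -0.54  1.26  0.44]
```

View pics/s12.png

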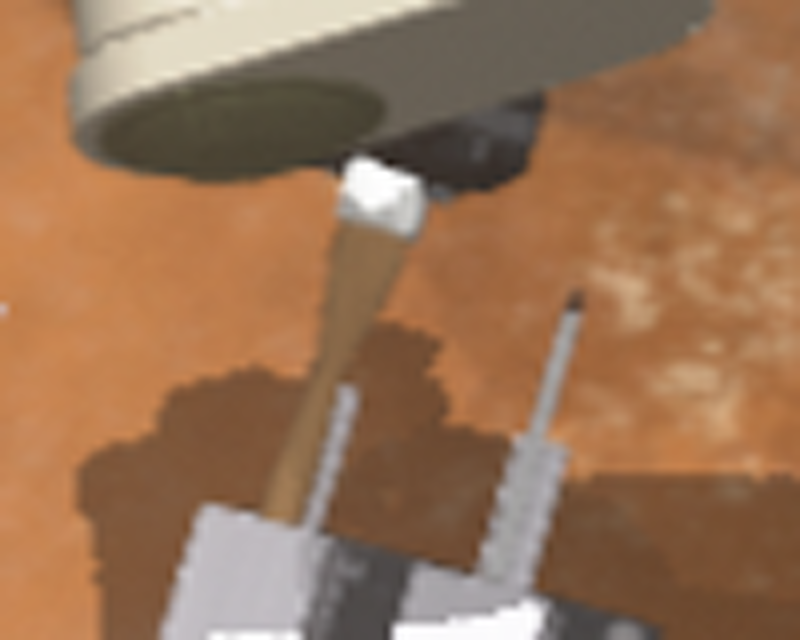

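View pics/w12.png

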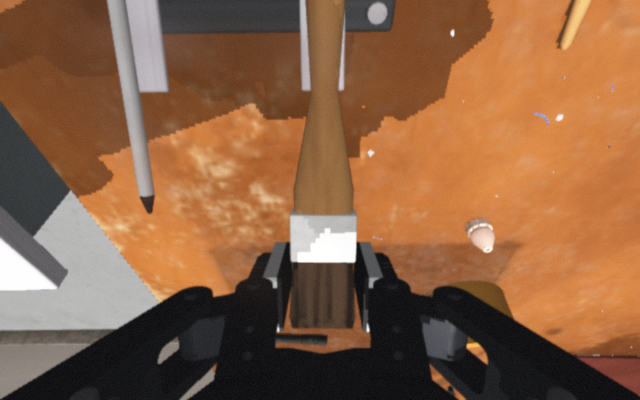

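>>> move_arm([
  [0, 0, 0, 1.2, -0.1, 0, 0],
  [0, 0, 0, 2.4, -0.1, 0, 0],
  [0, 0, 0, 3.6, -0.1, 0, 0],
  [0, 0, 0, 4.6, -0.1, 0, 0],
  [0, 0, 0, 5.3, -0.1, 0, 0],
])

```text
time_s: 13.57
eef_pos: [515.4, 140.1, 111.0]
ee_rot: [0.178, 0.694, 0.672, -0.186]
force: [-0.0, 0.3, 0.2]
grip_width: 0.347
```

>>> move_arm([
  [0, 0, 0, 0.2, 0, 0, 0],
  [0, 0, 0, 0.4, 0, 0, 0],
  [0, 0, 0, 0.5, 0, 0, 0],
])

```text
time_s: 13.82
eef_pos: [515.6, 144.6, 108.5]
ee_rot: [0.178, 0.694, 0.672, -0.186]
force: [-0.7, 0.3, 0.2]
grip_width: 0.347
```

Run:
```python
from h import *
goal(mouth+72*a-3.5*n,Rin)
c=capture("side"); crop(c,270,220,370,300,8,"s13.png")
c=capture("wrist"); cv2.imwrite("pics/w13.png",c["frame"][:,:,::-1])
```

```text
t 13.82 turn [-0.004 -0.002  0.   ] shift cm [-0.04 -0.01  0.89] | 0.2 deg 9.0 mm; pos [515.6 144.6 108.5] F [-0.7  0.3  0.2] g 0.347 q [ 0.28  0.61  1.49 -0.52  1.27  0.53]
```

View pics/w13.png

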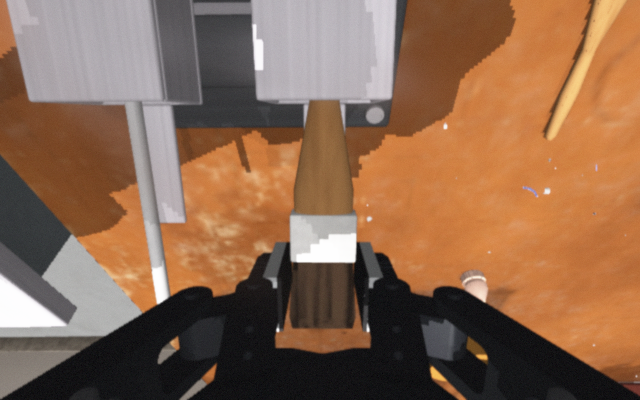

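>>> move_arm([
  [0, 0, 0, 0, 0, 0.3, 0],
  [0, 0, 0, 0, 0, 0.5, 0],
  [0, 0, 0, 0, 0, 0.6, 0],
  [0, 0, 0, 0.2, 0, 0.6, 0],
  [0, 0, 0, 0.4, 0, 0.6, 0],
])

```text
time_s: 14.33
eef_pos: [517.1, 144.0, 105.4]
ee_rot: [0.181, 0.694, 0.671, -0.185]
force: [-3.5, -3.6, 26.3]
grip_width: 0.346
```

>>> move_arm([
  [0, 0, 0, 0.1, 0, 0, 0],
  [0, 0, 0, 0.2, 0, 0, 0],
  [0, 0, 0, 0.3, 0, 0, 0],
  [0, 0, 0, 0.3, 0, 0, 0],
])

```text
time_s: 14.67
eef_pos: [517.8, 144.8, 105.6]
ee_rot: [0.183, 0.694, 0.67, -0.186]
force: [-1.4, -7.6, 11.4]
grip_width: 0.343
```

Run:
```python
from h import *
goal(mouth+72*a-3.5*n,Rin)
_,_,s=pose(); print(s["force"]@a,s["force"]@n)
c=capture("side"); crop(c,270,220,370,300,8,"s14.png")
c=capture("wrist"); cv2.imwrite("pics/w14.png",c["frame"][:,:,::-1])
```

```text
t 14.67 turn [ 0.002  0.005 -0.005] shift cm [-0.22 -0.23  0.66] | 0.4 deg 7.0 mm; pos [517.8 144.8 105.6] F [-1.4 -7.6 11.4] g 0.343 q [ 0.28  0.61  1.48 -0.53  1.26  0.54]
12.363653882724943 6.054182657992004
```

View pics/w14.png

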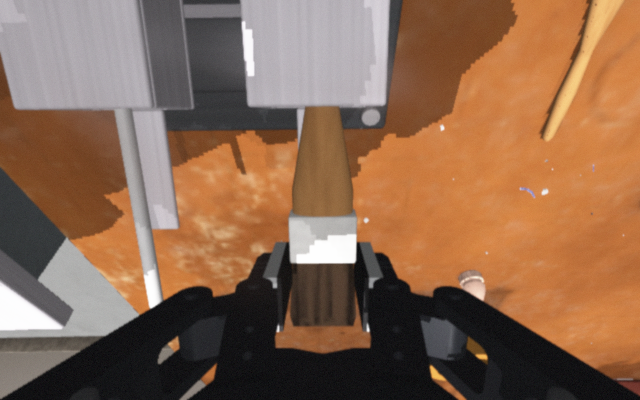

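View pics/s14.png

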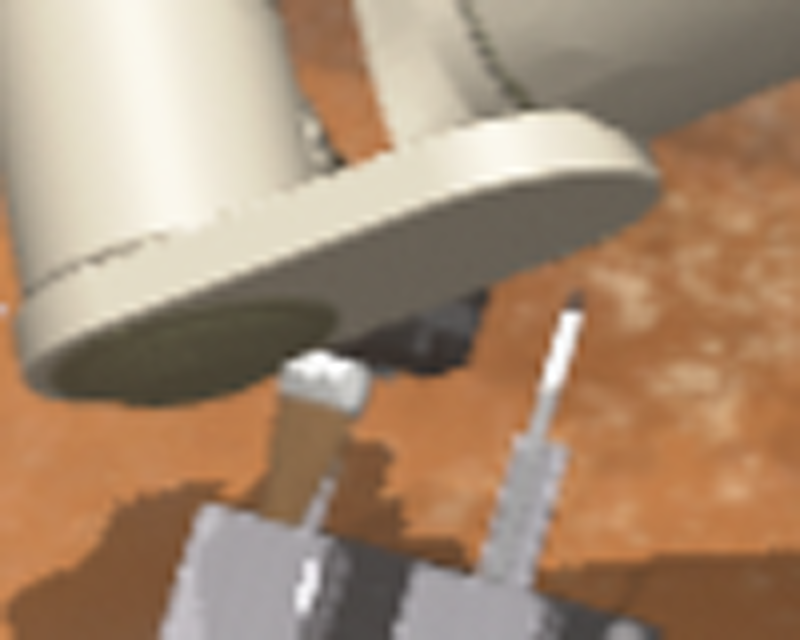

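>>> move_arm([
  [0, 0, 0, 0, 0, 0, 0.5],
  [0, 0, 0, 0, 0, 0, 0.55],
  [0, 0, 0, 0, 0, 0, 0.6],
  [0, 0, 0, 0, 0, 0, 0.6],
  [0, 0, 0, 0, 0, -1, 0.6],
])

```text
time_s: 15.18
eef_pos: [517.1, 149.4, 112.9]
ee_rot: [0.182, 0.694, 0.67, -0.188]
force: [0.7, 0.3, -0.3]
grip_width: 0.602
```

>>> move_arm([
  [0, 0, 0, 0, 0, -3, 0.6],
  [0, 0, 0, 0, 0, -6, 0.6],
  [0, 0, 0, -2, 0, -9, 0.6],
  [0, 0, 0, -3, 0, -12, 0.6],
  [0, 0, 0, -4, 0, -13, 0.6],
])

```text
time_s: 15.6
eef_pos: [518.7, 182.2, 250.0]
ee_rot: [0.183, 0.695, 0.671, -0.185]
force: [0.2, -0.3, 1.3]
grip_width: 0.603
```

Run:
```python
from h import *
goal([400,-100,250],Rin)
c=capture("side"); crop(c,270,220,370,300,8,"s15.png")
c=capture("wrist"); cv2.imwrite("pics/w15.png",c["frame"][:,:,::-1])
for s in (53,103): print(s,proj(c,mouth+s*a))
```

```text
t 15.6 turn [ 0.005  0.002 -0.005] shift cm [-24.77 -10.93  14.29] | 0.4 deg 306.0 mm; pos [518.7 182.2 250. ] F [ 0.2 -0.3  1.3] g 0.603 q [ 0.34  0.51  1.26 -0.49  1.58  0.42]
53 [317.74774051 122.59280308]
103 [318.33786549 179.85817645]
```

View pics/w15.png

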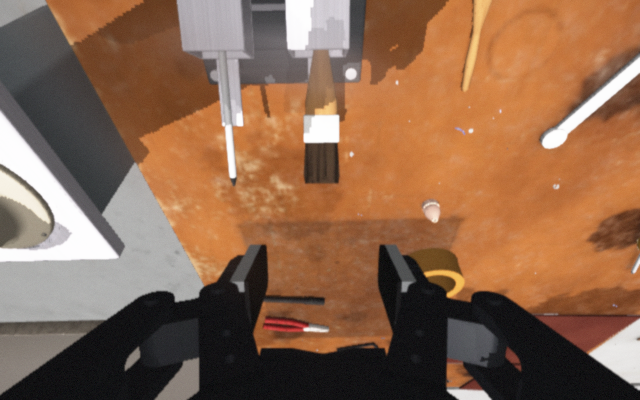

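>>> move_arm([
  [0, 0, 0, -10, 0, 0, 0.6],
  [0, 0, 0, -15, 0, 0, 0.6],
  [0, 0, 0, -20, 0, 0, 0.6],
  [0, 0, 0, -20, 0, 0, 0.6],
  [0, 0, 0, -20, 0, 0, 0.6],
])

```text
time_s: 16.12
eef_pos: [511.5, 5.9, 348.3]
ee_rot: [0.182, 0.695, 0.67, -0.186]
force: [1.0, -0.2, 0.1]
grip_width: 0.597
```

Run:
```python
from h import *
s=capture("side"); crop(s,230,210,390,350,4,"s16.png")
t=capture("top"); crop(t,170,140,330,260,5,"t16.png")
print(pose()[0], ((proj(s,top)-[230,210])*4).round(),((proj(t,top)-[170,140])*5).round())
```

```text
[512.03372742   4.62544359 349.9061306 ] [349. 162.] [395. 369.]
```

View pics/s16.png

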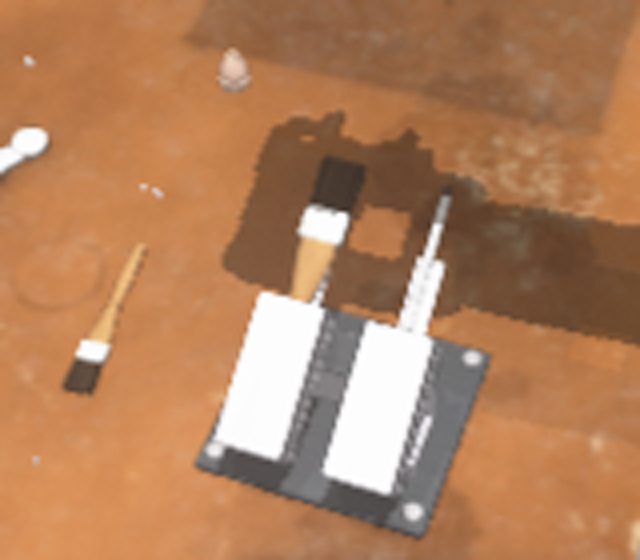

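View pics/t16.png

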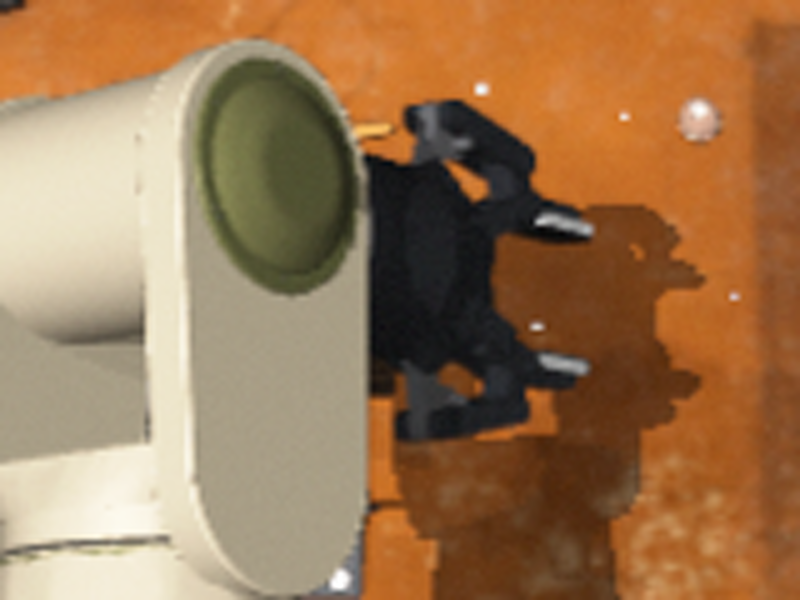

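```bash
python3 -c "
from h import *
print(job.finish_job())"
```

```text
the job is handed in; nothing more can be done
None
```

I drew the brush out of the left-hand (+y) sleeve by its handle and laid it flat on the bench, handle towards the robot. After letting go, I took it by the bristles, turned it and slid it handle-first back into the same sleeve. It met the end stop with about 12 N along the sleeve axis. I then released it, backed the arm clear and handed the job in at about 16 s of the 56 s allowed; no verdict was reported.

**Lying flat:** side and top views showed the brush flat and released. Its two ends measured 197 mm apart on the bench plane (198 mm given).

**Final position:** in the last side view the bristle end sits at about (345,162) in the 4x enlarged view. The predicted sleeve-top point was (349,162), so it is within about 1 camera pixel.

**Other things:** the screwdriver tip is at the same pixel as before, about (448,190). The nozzle had not moved in the last views, and the marker showed no sign of having moved.

**Disagreements:**
- **Before insertion:** the side view put the handle tip and the sleeve's tongue 3–6 mm apart sideways from what I had computed. I corrected that in two small sideways steps.
- **Contact force:** the brush touched the sleeve floor about 5 mm sooner than expected, with an upward force of 26 N, under the 40 N limit.
- **Last top view:** the arm blocked the rack, so the final check rests on the side view and an earlier wrist view (bristle end about 3 camera pixels from prediction).

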